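# Take the roller shaft out of the dough sheeter for washing

## Robot

A 6-joint arm with a two-finger parallel gripper is mounted at the origin on the work surface. World frame = base frame: x ahead of the robot, y to its left, z up, the work surface at z = 0. Lengths are in m, angles in rad, forces in N, time in s.
With the tool pointing down it reaches from about 0.35 to 0.875 m from the base axis. Payload 15.5 kg.
Tool frame: the origin (TCP) lies midway between the tips of the shut fingers; the grasp point (between the pads) lies 19 mm behind it; z points along the fingers, y is the direction in which the jaws open and shut (so a half turn about z gives the same grasp; the last joint's range is limited). The gripper opens to 85 mm and grips with 20 to 120 N. Pads are 22 mm wide; open, the fingers measure 114 mm over their backs; the gripper's body (76 mm by 85 mm) begins 54 mm behind the grasp point. The pads swing forward as they close: fully open they stand 13 mm farther back than shut.
Start: joints at [-1.353, 0.494, 1.345, -0, 1.302, -0.096], TCP at [0.192, -0.595, 0.231] pointing down, gripper open.
Joint ranges: [-2.91, 2.91], [-0.82, 2.16], [0.22, 2.67], [-1.22, 4.37], [0.12, 2.79], [-3.08, 3.08]. Speed limits (rad/s): [1.89, 1.89, 2.57, 3.01, 3.01, 3.01].

## Interface

Orientations are given as a unit quaternion [w, x, y, z].
In Python, from bench import manip gives the robot as it stands.
- The arm moves only by the shell command python3 -m creep 'ROWS' [FORCE]. ROWS is JSON, a list of rows, each a list of 5 numbers: the shift along the world's x, y, z each as a share of 0.04 m, from -1 to 1, then the turn about the world's z as a share of 180 degrees, from -1 to 1, then the opening, from 0 (shut) to 1 (fully open). A call has 1 to 5 rows; each row shifts and turns the commanded pose from where the row before left it; what a row does not reach is not made up. A row lasts 1/10 s, in which the tool goes at most 50 mm and 8.59 degrees, less where a joint would pass 70% of its speed; a pose out of reach is approached as far as the arm can. A call with a number of a shift or a turn outside -1 to 1 is refused whole. A call with a gripper value outside its range is refused whole. The fingers move at their own pace and stop on an object; FORCE is the grip in N (left out, the last holds). Time passes only in rows, so rows that do not move let the fingers close. It gives the time, the measured TCP pose, the force and the opening at its end, in the units of the state.
- manip.observe(): the state, without advancing time (a new reading comes with each control period).
- manip.snapshot(name): name is "scene" or "top"; returns a dict with "img" (480x640x3 uint8, red, green, blue), "range_z" (480x640 float32, m along the optical axis (not along the pixel's ray), 0 where there is no reading), "fov_y" (degrees; the focal length in pixels is half the picture's height over the tangent of half this angle, whatever the lens; pixels are square), "cx", "cy" (the principal point, pixels), "dist" ([k1, k2, p1, p2, k3] as OpenCV has them; the pictures are not rectified), "pose" (4x4, takes a point from camera to world coordinates). Camera axes: x right, y down, z forward; pixel columns grow to the right and rows downward; lengths in m; the calibration is good to about 2 mm. A picture is of the moment at which its call begins.
- manip.close_job(): hands the job in, once; it reports no verdict.
The state is a dict: "time_s": time; "joint_pos": joint angles; "qd": joint speeds; "tau": joint torques, N m; "position": TCP position; "eef_rot": TCP orientation; "contact_force": force on the tool from outside, world axes, zero at the start; "wrist_torque": the same for the moment, N m; "opening": opening from 0.0 (shut) to 1.0 (fully open).
Only numpy, scipy, OpenCV 4.12 (cv2) and the standard library are available. Lean on these libraries where they do the work, as an engineer would, in place of code of your own. Each camera call takes 0.05 s, during which the arm holds its last target.

## Task

Free the roller shaft of the dough sheeter for washing: gently pull the black spring-lock knob on its gear housing out until it clicks and stays out by itself, without wrenching it beyond the click. Then draw the steel shaft all the way out of the housing, regrasping it along its length, and lay it flat inside the long shallow tray. Finally push the lock knob fully home again, leaving the jar and the dough scraper where they are.

Things in the scene. Friction and masses are not known exactly. Their poses are not given: they have to be found in the camera images.
- sheeter: Dough sheeter, fixed. Origin on the bench under the middle of its aluminium gear housing (90 mm in x, 205 in y, flat top at z 125). A square bore 20 x 20 mm runs right through it along y, middle at x 0, z 102. A white motor box (140 high) stands at its -y end, y -104 to -228; a feed table (62 high) on the +x side reaches x 145. A low oil cap on top is not used.
- bore_mouth (a point): Point on the +y face of the gear housing where the shaft comes out, on the resting shaft's axis, 100 mm above the bench (y 102.5 in the sheeter's frame); axes as the sheeter's: the shaft is drawn out along +y. No part of the sheeter stands beyond this face.
- lock_knob (a point): Centre of the round black knob on the gear housing: 28 mm diameter, 30 mm long (15 mm either way from here along its axis). Its z axis is the knob's axis, pointing outward (the pull direction): 30 degrees from vertical, leaning to the sheeter's -x; its y is the sheeter's y. With the knob in, its underside is 15 mm clear of a boss of 24 mm diameter.
- lock (a joint): How far the knob is out, m: 0 home (its pin stops the shaft), 0.016 at the click, where it stays. From either end it resists with up to about 9 N, then past half-way snaps over by itself; let go earlier, it springs back. Beyond the click it stiffens: about 8 N at 2.5 mm, 17 N at 5 mm. At home there is a firm stop. With the shaft still under the pin it cannot go home.
- shaft_center (a point): Middle of the steel roller shaft: 270 mm long, 16 mm diameter, 0.25 to 0.5 kg, y along it. At +y a square head, 18 mm wide, 20 long; 69 to 81 mm stand out of the housing at first. At -y a 12 mm collar and a neck of 6 mm diameter (y -123 to -99) where the pin sits with several mm of play. In the bore it has 2 mm play sideways, 4 mm upward, and rests on the bore's floor.
- tray: Long shallow aluminium tray, fixed to the bench, outside 150 mm (its x) by 340 mm (its y) by 28 mm high, walls and floor 4 mm thick; origin at the middle of its underside.
- scraper: Dough scraper lying on the bench, 110 x 90 mm, up to 15 mm high; a bystander, origin under its middle.
- jar: Glass jar with a steel lid, 90 mm diameter, 130 mm high; a bystander, origin under its middle.

How it is judged:
On the way, in this order (a step that is already met when the one before it is completed fails the run):
1. the lock knob is pulled out to its click (value of joint lock above 0.012 m and y of shaft_center in the frame of sheeter below 0.08 m), for 0.2 s.
2. the shaft is drawn right out of the housing through its mouth, the knob still out (value of joint lock above 0.01 m and y of shaft_center in the frame of bore_mouth above 0.136 m), for 0.1 s.
At the end, for the whole second after the job is handed in: The lock knob is home (within 3 mm) and the shaft lies flat on the floor of the tray, wholly inside its walls, released and at rest; the jar and the scraper are within 40 mm of where they were (value of joint lock below 0.003 m and x of shaft_center in the frame of tray between -0.068 and 0.068 m and y of shaft_center in the frame of tray between -0.035 and 0.035 m and height (world z) of shaft_center below 0.018 m and angle between the y axis of shaft_center and the y axis of tray, either way round below 0.4 rad and linear speed of shaft below 0.02 m/s and velocity of joint lock below 0.01 m/s); the robot touches nothing.
It fails at once if the lock knob is wrenched more than 6 mm beyond its click (value of joint lock above 0.022 m).
It fails at once if the jar or the scraper is pushed more than 40 mm (distance of any of scraper, jar from where it was at the start of the episode above 0.04 m).
It also fails if it takes over 61 s, if anything falls off the work surface, if the arm or the gripper's body presses on something with over 40 N, if the wrist force passes 120 N, or if a joint passes its speed limit or range.

## Working session

There is one attempt and no reset: what is moved stays moved. The work goes in short steps, Python scripts to look and compute and a shell command to move; the robot and the scene stay as the last step left them, time stands still between calls to the robot, and variables do not carry over. Pictures are saved under pics/ and viewed, and the job is handed in when it is done.

```bash
ls; mkdir -p pics; cat > h.py <<'E'
import numpy as np, cv2
from bench import manip
def snap(n,out=None):
    s=manip.snapshot(n)
    if out: cv2.imwrite('pics/'+out,cv2.cvtColor(s['img'],cv2.COLOR_RGB2BGR))
    f=240/np.tan(np.radians(s['fov_y'])/2)
    K=np.array([[f,0,s['cx']],[0,f,s['cy']],[0,0,1]]);s['K']=K
    return s
def cloud(s):
    v,u=np.mgrid[0:480,0:640]
    p=cv2.undistortPoints(np.stack([u,v],-1).reshape(-1,1,2).astype(np.float64),s['K'],np.array(s['dist'])).reshape(480,640,2)
    z=s['range_z'];P=np.dstack([p[...,0]*z,p[...,1]*z,z])
    T=np.array(s['pose']);W=P@T[:3,:3].T+T[:3,3];W[z==0]=np.nan
    return W
E
python3 - <<'E'
from h import *
print(manip.observe())
for n in('scene','top'):
    s=snap(n,n+'0.png');print(n,s['fov_y'],s['cx'],s['cy'],s['dist'],np.round(s['pose'],3).tolist())
    np.save(n+'0.npy',cloud(s))
E
```

```text
pics
{'time_s': 0.0, 'joint_pos': array([-1.35347244e+00,  4.94158965e-01,  1.34614109e+00,  4.14228251e-05,
        1.30249481e+00, -9.55033538e-02]), 'qd': array([-0.00056103,  0.00049706,  0.001577  ,  0.00020669,  0.00030602,
       -0.00184407]), 'tau': array([-9.60873178e-03, -8.82171535e+01, -3.83876574e+01, -3.69177733e-04,
        1.00031510e-02,  3.03668821e-05]), 'position': array([ 0.19227918, -0.59430776,  0.23071194]), 'eef_rot': array([-6.01205327e-04,  9.87792987e-01,  1.55771153e-01, -1.66607265e-05]), 'contact_force': array([-0.27479797, -0.52562671, -0.53892422]), 'wrist_torque': array([-0.00567861, -0.02779673, -0.03826727]), 'opening': 0.9979382719701095}
scene 45.122077274793185 312.8165976552053 231.33386530965458 [0.01004487 0.         0.         0.         0.        ] [[-0.232, 0.653, -0.721, 1.372], [0.973, 0.145, -0.181, 0.219], [-0.014, -0.743, -0.669, 0.797], [0.0, 0.0, 0.0, 1.0]]
top 54.350601762515545 325.6285709601727 234.58585413645534 [-0.0428736  0.         0.         0.         0.       ] [[0.008, -0.981, 0.195, 0.482], [-1.0, -0.01, -0.009, 0.015], [0.011, -0.194, -0.981, 0.909], [0.0, 0.0, 0.0, 1.0]]
```

View pics/scene0.png

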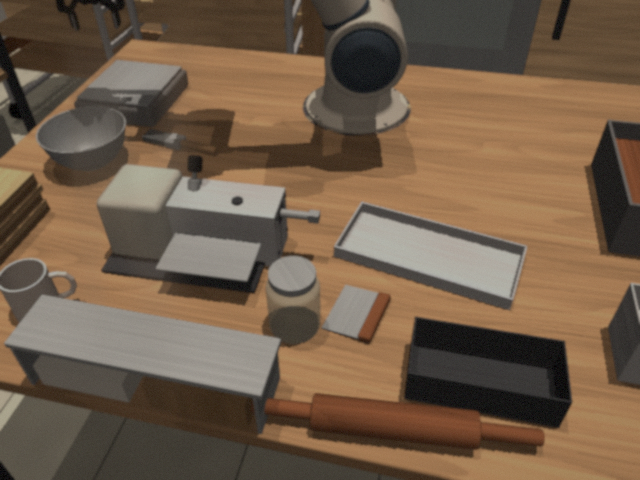

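View pics/top0.png

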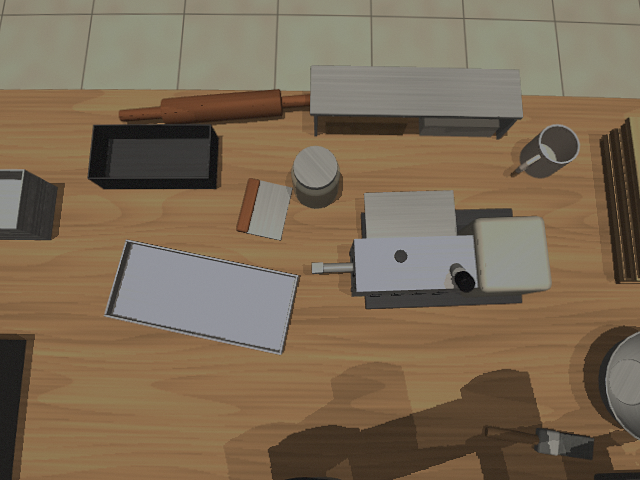

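Scene view: the knob is at about (195,165), the shaft head at (315,216), the tray around (430,250), the jar at (293,295) and the scraper at (358,312). In the top view the knob is at (463,281), the shaft head at (318,268), the tray around (203,297), the jar at (316,175) and the scraper at (265,208). Next I measure.

```bash
python3 - <<'E'
from h import *
W=np.load('top0.npy');S=np.load('scene0.npy')
def yaw_rect(P):
    r=cv2.minAreaRect((P[:,:2]*1000).astype(np.float32));return r
def sel(W,xl,yl,zl):
    m=(W[...,0]>xl[0])&(W[...,0]<xl[1])&(W[...,1]>yl[0])&(W[...,1]<yl[1])&(W[...,2]>zl[0])&(W[...,2]<zl[1]);return W[m]
print('px',[np.round(W[v,u],3) for u,v in[(463,281),(318,268),(203,297),(400,275),(340,268)]])
print('pxS',[np.round(S[v,u],3) for u,v in[(195,162),(315,216),(300,214),(240,190),(430,250)]])
for n,w in(('t',W),('s',S)):
    # housing top
    b=W[275,400]
    A=sel(w,(b[0]-.08,b[0]+.08),(b[1]-.2,b[1]+.15),(.120,.130));print(n,'top',len(A),yaw_rect(A),A[:,2].mean())
    A=sel(w,(.25,.6),(.1,.55),(.02,.033));print(n,'trayrim',len(A),yaw_rect(A) if len(A) else 0)
    h=W[268,318]
    A=sel(w,(h[0]-.04,h[0]+.04),(h[1]-.03,h[1]+.07),(.085,.118));print(n,'shaft',len(A),yaw_rect(A),A[:,2].max(),np.percentile(A[:,2],90))
    k=W[281,463]
    A=sel(w,(k[0]-.06,k[0]+.06),(k[1]-.06,k[1]+.05),(.144,.22));print(n,'knob',len(A),yaw_rect(A),A.max(0),A.min(0))
    A=sel(w,(.5,.72),(-.05,.15),(.120,.135));
E
```

```text
px [array([ 0.554, -0.207,  0.184]), array([0.582, 0.02 , 0.109]), array([0.536, 0.24 , 0.009]), array([ 0.569, -0.119,  0.125]), array([ 0.582, -0.018,  0.109])]
pxS [array([ 0.561, -0.209,  0.175]), array([0.589, 0.027, 0.109]), array([ 0.586, -0.002,  0.106]), array([ 0.563, -0.125,  0.124]), array([0.525, 0.243, 0.008])]
t top 5961 ((591.3861694335938, -176.8842315673828), (109.58448791503906, 275.18634033203125), 2.1731204986572266) 0.12619206615681938
t trayrim 743 ((539.3101806640625, 247.01829528808594), (327.40399169921875, 151.0855712890625), 78.89640808105469)
t shaft 253 ((584.0615844726562, 10.909066200256348), (18.66347312927246, 41.67742919921875), 2.9639272689819336) 0.11455132473461682 0.11134193578576283
t knob 344 ((568.1693115234375, -235.50901794433594), (41.836761474609375, 77.16533660888672), 21.448148727416992) [ 0.60174721 -0.20112183  0.18687922] [ 0.53925938 -0.26377075  0.14404635]
s top 3463 ((590.0658569335938, -145.10171508789062), (106.18021392822266, 212.36216735839844), 3.213334798812866) 0.12560025242616382
s trayrim 1034 ((535.8587646484375, 248.97744750976562), (326.8249816894531, 155.18617248535156), 80.2464599609375)
s shaft 250 ((582.7734375, 11.272136688232422), (42.45463562011719, 20.864290237426758), 88.33795166015625) 0.11241567349557491 0.11036701859314002
s knob 281 ((561.7297973632812, -212.82826232910156), (45.428810119628906, 26.631744384765625), 0.1528233140707016) [ 0.58443178 -0.1995252   0.18489721] [ 0.53903428 -0.22619442  0.14404495]
```

```bash
python3 - <<'E'
from h import *
W=np.load('top0.npy');S=np.load('scene0.npy')
for n,w in(('t',W),('s',S)):
    P=w.reshape(-1,3);P=P[~np.isnan(P[:,0])]
    A=P[(abs(P[:,2]-.125)<.004)&(P[:,0]>.5)&(P[:,0]<.68)&(P[:,1]>-.3)&(P[:,1]<0)]
    print(n,'top slices (y: xmin xmax)')
    for y in np.arange(-.22,-.03,.02):
        B=A[abs(A[:,1]-y)<.006]
        if len(B)>5:print('  %.2f'%y,np.round([np.percentile(B[:,0],2),np.percentile(B[:,0],98)],4))
    for x in (.56,.575,.59,.605,.62):
        B=A[abs(A[:,0]-x)<.005]
        if len(B):print('  x%.3f ymin,max'%x,np.round([B[:,1].min(),B[:,1].max()],4))
    H=P[(P[:,2]>.085)&(P[:,2]<.118)&(P[:,0]>.555)&(P[:,0]<.615)]
    for y in np.arange(-.045,.05,.01):
        B=H[abs(H[:,1]-y)<.005]
        if len(B)>2:print('  shaft y%.3f'%y,len(B),np.round([B[:,0].min(),B[:,0].max(),np.median(B[:,0]),B[:,2].max()],4))
    K=P[(P[:,2]>.143)&(P[:,2]<.22)&(P[:,0]>.52)&(P[:,0]<.62)&(P[:,1]>-.23)&(P[:,1]<-.17)]
    print('knob',np.round(K.mean(0),4));np.save('k%s.npy'%n,K)
    T=P[(P[:,2]>.022)&(P[:,2]<.034)&(P[:,0]>.4)&(P[:,0]<.68)&(P[:,1]>.05)&(P[:,1]<.45)]
    print('tray box',np.round(cv2.boxPoints(cv2.minAreaRect((T[:,:2]*1000).astype(np.float32)))))
E
for f in top scene; do python3 - $f <<'E'
import cv2,sys
f=sys.argv[1];i=cv2.imread(f'pics/{f}0.png')
c=i[225:305,290:490] if f=='top' else i[140:260,160:330]
cv2.imwrite(f'pics/{f}0c.png',cv2.resize(c,None,fx=4,fy=4,interpolation=cv2.INTER_CUBIC))
E
done
```

```text
t top slices (y: xmin xmax)
  -0.22 [0.5513 0.6371]
  -0.20 [0.5483 0.6356]
  -0.18 [0.5484 0.6355]
  -0.16 [0.5476 0.6334]
  -0.14 [0.5473 0.6332]
  -0.12 [0.5444 0.6327]
  -0.10 [0.5454 0.631 ]
  -0.08 [0.5438 0.6306]
  -0.06 [0.5434 0.63  ]
  -0.04 [0.5434 0.6296]
  x0.560 ymin,max [-0.2502 -0.0442]
  x0.575 ymin,max [-0.2493 -0.0427]
  x0.590 ymin,max [-0.2484 -0.0426]
  x0.605 ymin,max [-0.2478 -0.0413]
  x0.620 ymin,max [-0.2481 -0.0381]
  shaft y-0.045 38 [0.5559 0.6134 0.573  0.118 ]
  shaft y-0.035 62 [0.5779 0.601  0.585  0.1177]
  shaft y-0.025 44 [0.5776 0.5917 0.5842 0.1108]
  shaft y-0.015 54 [0.5776 0.5915 0.584  0.1124]
  shaft y-0.005 54 [0.5773 0.5915 0.5839 0.112 ]
  shaft y0.005 56 [0.5758 0.5918 0.5837 0.112 ]
  shaft y0.015 70 [0.5745 0.5925 0.5828 0.1133]
  shaft y0.025 60 [0.5739 0.5927 0.5819 0.1146]
  shaft y0.035 13 [0.574  0.5907 0.5856 0.1121]
knob [ 0.5569 -0.2123  0.1732]
tray box [[431.  88.]
 [579.  58.]
 [645. 393.]
 [497. 422.]]
s top slices (y: xmin xmax)
  -0.22 [0.5836 0.6377]
  -0.20 [0.5502 0.6359]
  -0.18 [0.5484 0.6362]
  -0.16 [0.5473 0.6352
[... 155 characters left out ...]
ymin,max [-0.2504 -0.0425]
  x0.575 ymin,max [-0.2501 -0.0427]
  x0.590 ymin,max [-0.2501 -0.04  ]
  x0.605 ymin,max [-0.2479 -0.0404]
  x0.620 ymin,max [-0.2482 -0.0402]
  shaft y-0.045 69 [0.5554 0.6149 0.5998 0.118 ]
  shaft y-0.035 71 [0.5735 0.6147 0.5906 0.1176]
  shaft y-0.025 45 [0.5811 0.5947 0.5892 0.1116]
  shaft y-0.015 46 [0.577  0.5937 0.5885 0.1105]
  shaft y-0.005 44 [0.5789 0.5926 0.5881 0.1113]
  shaft y0.005 45 [0.5794 0.5912 0.5875 0.1116]
  shaft y0.015 60 [0.5725 0.5933 0.5885 0.1121]
  shaft y0.025 73 [0.5742 0.5935 0.5888 0.1124]
  shaft y0.035 27 [0.5746 0.5916 0.5852 0.1119]
knob [ 0.5635 -0.2111  0.1678]
tray box [[426.  88.]
 [580.  57.]
 [646. 393.]
 [493. 423.]]
```

View pics/top0c.png

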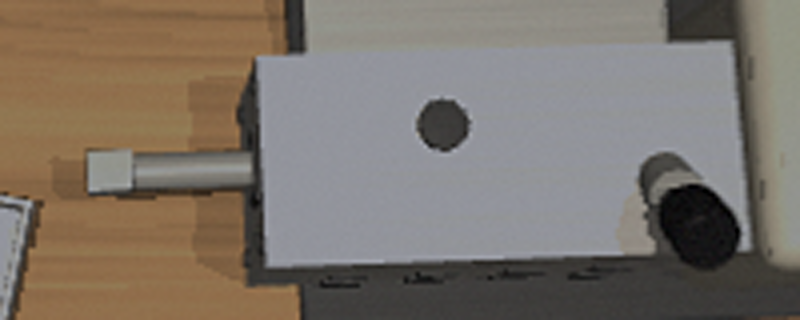

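View pics/scene0c.png

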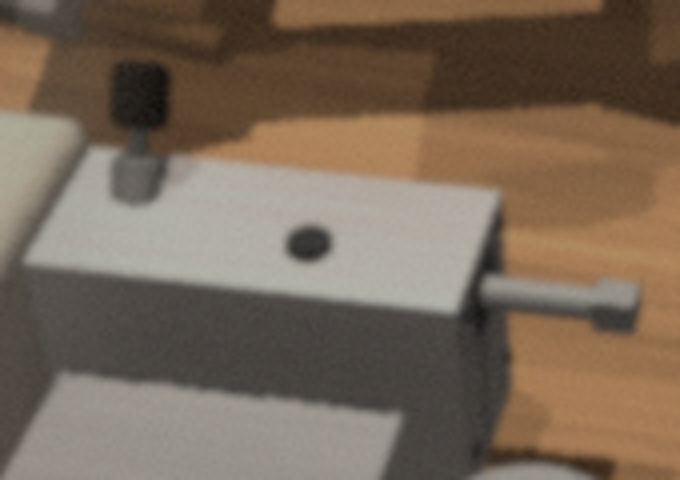

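```bash
python3 - <<'E'
from h import *
from scipy.optimize import least_squares
psi=np.radians(2.4)
ys=np.array([-np.sin(psi),np.cos(psi),0]);xs=np.array([np.cos(psi),np.sin(psi),0])
ax=-.5*xs+np.array([0,0,np.cos(np.pi/6)]);e1=np.cross(ys,ax)
img={}
for n in 'ts':
    K=np.load(f'k{n}.npy')
    def sdf(p):
        d=K-p;h=d@ax;r=np.hypot(d@ys,d@e1)
        a=abs(h)-.015;b=r-.014
        return np.minimum(np.maximum(a,b),0)+np.hypot(np.maximum(a,0),np.maximum(b,0))
    r=least_squares(sdf,[.558,-.213,.168],loss='soft_l1',f_scale=.002)
    print(n,np.round(r.x,4),r.cost,np.abs(r.fun).mean())
    c=np.array([.590,-.145,0]);d=r.x-c;print(' in sheeter',d@xs,d@ys,d[2],'radial line at z.1: x',(d@xs)+.5/.866*(d[2]-.1))
E
```

```text
t [ 0.5557 -0.2158  0.1653] 0.0009588039928149672 0.0020340920511967317
 in sheeter -0.037221832273263804 -0.06925423359885288 0.16533584672719565 radial line at z.1: x 0.0005009429733849463
s [ 0.5565 -0.2146  0.1623] 0.0007276094374470293 0.002157760532706793
 in sheeter -0.03638235911948919 -0.06815613199404437 0.16234111560956518 radial line at z.1: x -0.0003886434095785804
```

```bash
python3 -m creep '[[0.8,0.8,0.2,-0.043,0.6],[0.8,0.8,0.2,-0.043,0.6],[0.8,0.8,0.2,0,0.6],[0.8,0.8,0.2,0,0.6],[0.8,0.8,0,0,0.6]]' 60; python3 -m creep '[[0.8,0.8,0,0,0.6],[0.8,0.8,0,0,0.6],[0.8,0.8,0,0,0.6],[0.8,0.8,0,0,0.6],[0.8,0.8,0,0,0.6]]'
```

```text
time_s: 0.6
position: [0.3535, -0.4335, 0.2641]
eef_rot: [0.001, 1.0, 0.021, 0.0]
contact_force: [0.6, -0.3, 0.5]
opening: 0.598
time_s: 1.1
position: [0.5133, -0.273, 0.2631]
eef_rot: [-0.0, 1.0, 0.021, -0.0]
contact_force: [1.2, -0.3, -0.3]
opening: 0.606
```

```bash
python3 -m creep '[[0.6,0.8,0,0,0.6],[0.4,0.6,0,0,0.6],[0,0,-0.8,0,0.6],[0,0,-0.7,0,0.6],[0,0,0,0,0.6]]'; python3 -m creep '[[0,0,0,0,0.6]]'; python3 - <<'E'
from h import *
for n in('scene','top'): snap(n,n+'1.png')
import cv2
a=cv2.imread('pics/scene1.png')[90:240,90:290];b=cv2.imread('pics/top1.png')[200:350,380:580]
cv2.imwrite('pics/c1.png',np.hstack([cv2.resize(a,(400,300)),cv2.resize(b,(400,300))]))
E
```

```text
time_s: 1.6
position: [0.5505, -0.2174, 0.1999]
eef_rot: [-0.002, 1.0, 0.022, -0.003]
contact_force: [-1.3, 0.2, -0.2]
opening: 0.602
time_s: 1.7
position: [0.5522, -0.2188, 0.2036]
eef_rot: [-0.0, 1.0, 0.021, -0.0]
contact_force: [-0.1, -0.2, 0.4]
opening: 0.598
```

View pics/c1.png

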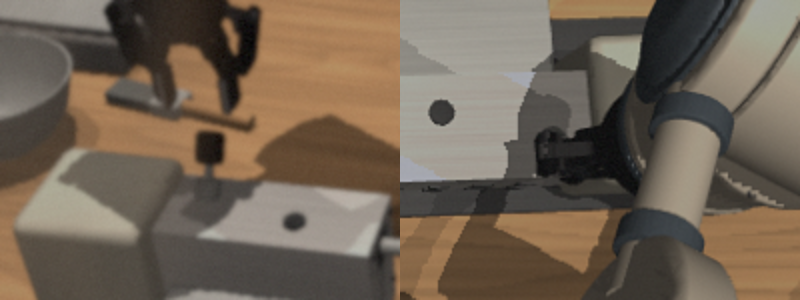

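The crop shows the open fingers straddling the knob at about (208,148) in the left half. I lower now and close.

```bash
python3 -m creep '[[0.08,0.1,-0.5,0,0.6],[0,0,-0.5,0,0.6],[0,0,-0.32,0,0.6],[0,0,0,0,0.6],[0,0,0,0,0.6]]'; python3 -m creep '[[0,0,0,0,0],[0,0,0,0,0],[0,0,0,0,0],[0,0,0,0,0],[0,0,0,0,0]]' 60;  python3 - <<'E'
from h import *
snap('scene','scene2.png')
a=cv2.imread('pics/scene2.png')[90:240,90:290]
cv2.imwrite('pics/c2.png',cv2.resize(a,(800,600)))
print(manip.observe()['contact_force'],manip.observe()['opening'])
E
```

```text
time_s: 2.3
position: [0.5559, -0.215, 0.1514]
eef_rot: [0.0, 1.0, 0.021, 0.0]
contact_force: [-0.1, 0.1, 0.2]
opening: 0.6
time_s: 2.8
position: [0.556, -0.2145, 0.1518]
eef_rot: [0.0, 1.0, 0.021, 0.001]
contact_force: [-1.0, 4.3, 10.1]
opening: 0.303
[-1.93316876  3.75633246 10.94519514] 0.3077966539534603
```

View pics/c2.png

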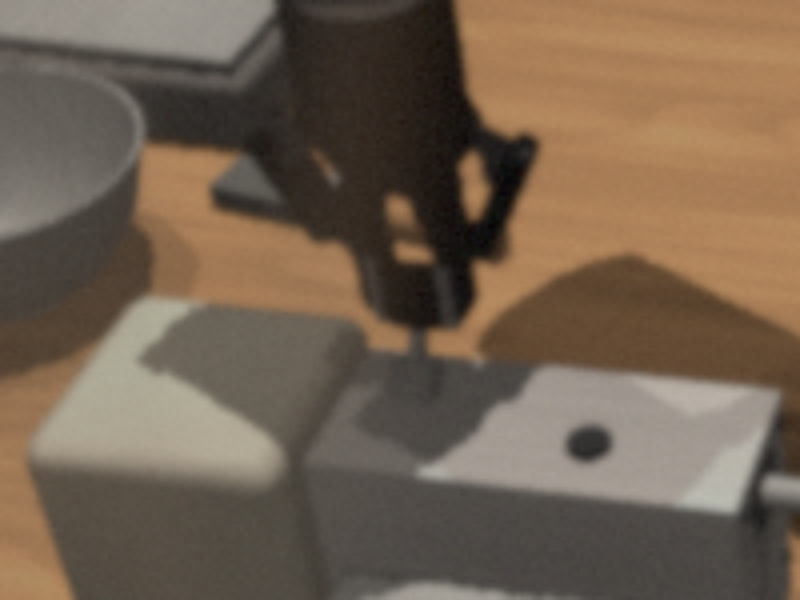

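The pads hold the knob, with the opening at 0.30. I pull gently along its axis, 4 mm per row.

```bash
python3 -m creep '[[-0.05,-0.002,0.087,0,0],[-0.05,-0.002,0.087,0,0],[0,0,0,0,0]]'; python3 -m creep '[[-0.05,-0.002,0.087,0,0],[-0.025,-0.001,0.043,0,0],[0,0,0,0,0]]';python3 -m creep '[[-0.025,-0.001,0.043,0,0],[0,0,0,0,0]]'
```

```text
time_s: 3.15
position: [0.552, -0.2147, 0.1583]
eef_rot: [0.0, 1.0, 0.021, 0.001]
contact_force: [4.2, 4.4, -0.1]
opening: 0.304
time_s: 3.45
position: [0.549, -0.2148, 0.1637]
eef_rot: [0.0, 1.0, 0.021, 0.001]
contact_force: [0.9, 5.3, 6.8]
opening: 0.302
time_s: 3.65
position: [0.5482, -0.2149, 0.1652]
eef_rot: [0.0, 1.0, 0.021, 0.001]
contact_force: [3.5, 5.5, 3.8]
opening: 0.3
```

```bash
python3 -m creep '[[-0.0125,0,0.022,0,0],[0,0,0,0,0],[0,0,0,0,0]]'
```

```text
time_s: 3.95
position: [0.5478, -0.2149, 0.1659]
eef_rot: [0.0, 1.0, 0.021, 0.001]
contact_force: [4.3, 4.6, 2.0]
opening: 0.305
```

Axial force is about zero, so the knob should be in its detent. I release and look.

```bash
python3 -m creep '[[0,0,0,0,0.6],[0,0,0,0,0.6],[0,0,0,0,0.6],[0,0,0.5,0,0.6],[0,0,1,0,0.6]]';python3 -m creep '[[0,0,0.8,0,0.6],[0.4,1,0,0,0.6],[0.4,1,0,0,0.6],[0,1,0,0,0.6],[0,1,0,0,0.6]]'; python3 - <<'E'
from h import *
from scipy.optimize import least_squares
psi=np.radians(2.4)
ys=np.array([-np.sin(psi),np.cos(psi),0]);xs=np.array([np.cos(psi),np.sin(psi),0])
ax=-.5*xs+np.array([0,0,np.cos(np.pi/6)]);e1=np.cross(ys,ax)
s=snap('scene','scene3.png');P=cloud(s).reshape(-1,3)
a=cv2.imread('pics/scene3.png')[90:240,90:290]
cv2.imwrite('pics/c3.png',cv2.resize(a,(800,600)))
K=P[(P[:,2]>.143)&(P[:,2]<.22)&(P[:,0]>.5)&(P[:,0]<.62)&(P[:,1]>-.235)&(P[:,1]<-.19)]
p0=np.array([.556,-.215,.1635])
def sdf(t):
    d=K-(p0+t[0]*ax);h=d@ax;r=np.hypot(d@ys,d@e1)
    a=abs(h)-.015;b=r-.014
    return np.minimum(np.maximum(a,b),0)+np.hypot(np.maximum(a,0),np.maximum(b,0))
print(len(K),K.max(0),[(t,round(2e3*least_squares(sdf,[t],loss='soft_l1',f_scale=.002).x[0]/2,2)) for t in (0,.016)])
E
```

```text
time_s: 4.45
position: [0.5455, -0.2144, 0.2235]
eef_rot: [-0.001, 1.0, 0.021, -0.003]
contact_force: [0.8, -1.3, -0.7]
opening: 0.602
time_s: 4.95
position: [0.5791, -0.0536, 0.2572]
eef_rot: [0.0, 1.0, 0.021, -0.0]
contact_force: [-0.2, -0.5, 0.4]
opening: 0.601
329 [ 0.58270204 -0.19999818  0.19844564] [(0, np.float64(11.35)), (0.016, np.float64(11.35))]
```

View pics/c3.png

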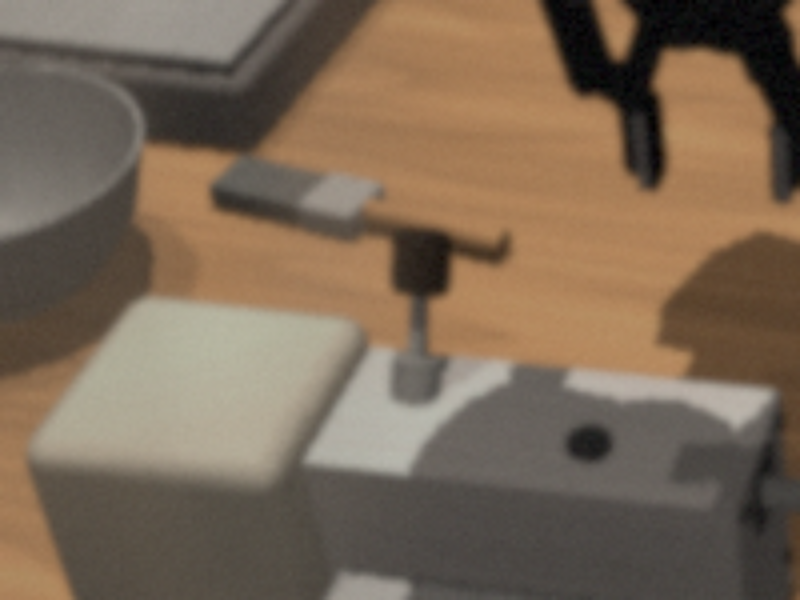

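The knob at (420,262) stands clear of its boss on a long stem and stays out by itself. Next I turn the gripper across the shaft and go to its head.

```bash
python3 - <<'E'
from h import *
print(manip.observe()['joint_pos'])
E
python3 -m creep '[[0,0.9,0,0.047,0.6],[0.1,0.9,0,0.047,0.6],[0,0.1,0,0.047,0.6],[0,0,0,0.047,0.6],[0,0,0,0.047,0.6]]' 80; python3 -m creep '[[0,0,0,0.047,0.6],[0,0,0,0.047,0.6],[0,0,0,0.047,0.6],[0,0,0,0.047,0.6],[0,0,0,0.047,0.6]]';python3 -m creep '[[0,0,-0.5,0.03,0.6],[0,0,-0.8,0,0.6],[0,0,0,0,0.6]]';python3 - <<'E'
from h import *
print(manip.observe()['joint_pos'])
snap('top','top4.png')
E
```

```text
[-0.18740665  0.40680391  1.42229439  0.00214024  1.31350292  1.33822925]
time_s: 5.5
position: [0.5829, 0.0213, 0.2572]
eef_rot: [0.0, 0.923, 0.384, -0.0]
contact_force: [0.5, 0.4, -0.6]
opening: 0.599
time_s: 6.0
position: [0.5829, 0.0208, 0.2572]
eef_rot: [-0.0, 0.723, 0.691, -0.0]
contact_force: [0.3, 0.2, -0.3]
opening: 0.603
time_s: 6.3
position: [0.5809, 0.0209, 0.2021]
eef_rot: [-0.002, 0.692, 0.722, -0.002]
contact_force: [-0.8, -0.3, 0.8]
opening: 0.597
[-6.65897705e-02  4.64790708e-01  1.48804795e+00 -1.50453120e-04
  1.19478777e+00 -1.08846114e-01]
```

View pics/top4.png

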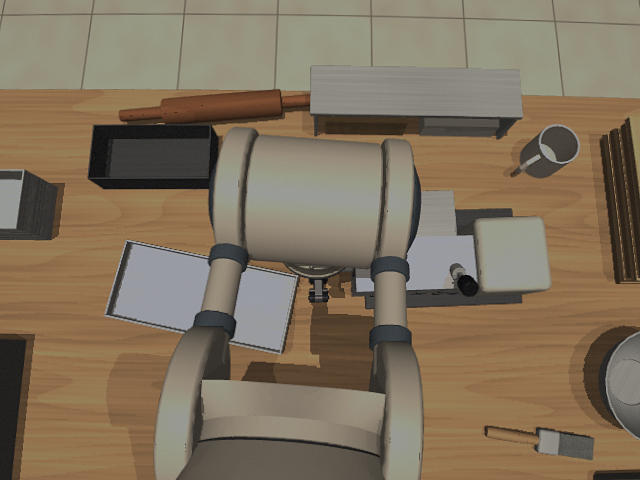

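```bash
python3 -m creep '[[0,0.05,-0.8,0,0.6],[0,0,-0.9,0,0.6],[0,0,-0.8,0,0.6],[0,0,-0.4,0,0.6],[0,0,0,0,0.6]]';python3 -m creep '[[0,0,0,0,0],[0,0,0,0,0],[0,0,0,0,0],[0,0,0,0,0],[0,0,0,0,0]]' 80; python3 - <<'E'
from h import *
snap('scene','scene5.png')
a=cv2.imread('pics/scene5.png')[120:320,220:420]
cv2.imwrite('pics/c5.png',cv2.resize(a,(600,600)))
E
```

```text
time_s: 6.85
position: [0.5827, 0.0229, 0.0886]
eef_rot: [-0.001, 0.692, 0.722, -0.001]
contact_force: [-0.2, 0.2, 1.0]
opening: 0.598
time_s: 7.35
position: [0.5839, 0.023, 0.0904]
eef_rot: [0.001, 0.692, 0.722, 0.001]
contact_force: [0.8, 0.8, 6.5]
opening: 0.191
```

View pics/c5.png

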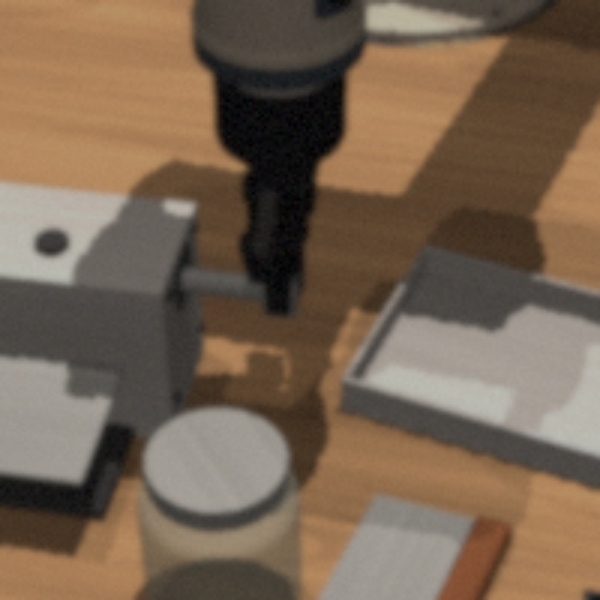

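The pads are on the square head at crop pixel (283,290). I draw out 55 mm with a slight lift to relieve the preload.

```bash
python3 -m creep '[[0,0,0.03,0,0],[-0.006,0.15,0,0,0],[-0.012,0.3,0,0,0],[-0.012,0.3,0,0,0],[-0.012,0.3,0,0,0]]';python3 -m creep '[[-0.012,0.3,0,0,0],[0,0.03,0,0,0],[0,0,0,0,0]]'
```

```text
time_s: 7.9
position: [0.5812, 0.066, 0.0905]
eef_rot: [0.0, 0.692, 0.722, -0.0]
contact_force: [1.2, -3.7, 1.8]
opening: 0.189
time_s: 8.2
position: [0.5807, 0.0792, 0.0904]
eef_rot: [-0.0, 0.692, 0.722, 0.0]
contact_force: [-0.9, 2.1, 2.3]
opening: 0.189
```

```bash
python3 -m creep '[[0,0,0,0,0.6],[0,0,0,0,0.6],[0,0,0,0,0.6],[0.02,-0.5,0,0,0.6],[0.03,-0.7,0,0,0.6]]';python3 -m creep '[[0.03,-0.7,0,0,0.6],[0.025,-0.66,0,0,0.6],[0,0,0,0,0.6]]'; python3 - <<'E'
from h import *
snap('scene','scene6.png')
a=cv2.imread('pics/scene6.png')[120:320,220:420]
cv2.imwrite('pics/c6.png',cv2.resize(a,(600,600)))
E
```

```text
time_s: 8.7
position: [0.5828, 0.0303, 0.0904]
eef_rot: [-0.0, 0.691, 0.722, 0.0]
contact_force: [1.1, -0.8, -0.6]
opening: 0.601
time_s: 9.0
position: [0.5853, -0.0273, 0.0904]
eef_rot: [0.0, 0.693, 0.721, -0.0]
contact_force: [-0.7, 0.3, 0.4]
opening: 0.6
```

View pics/c6.png

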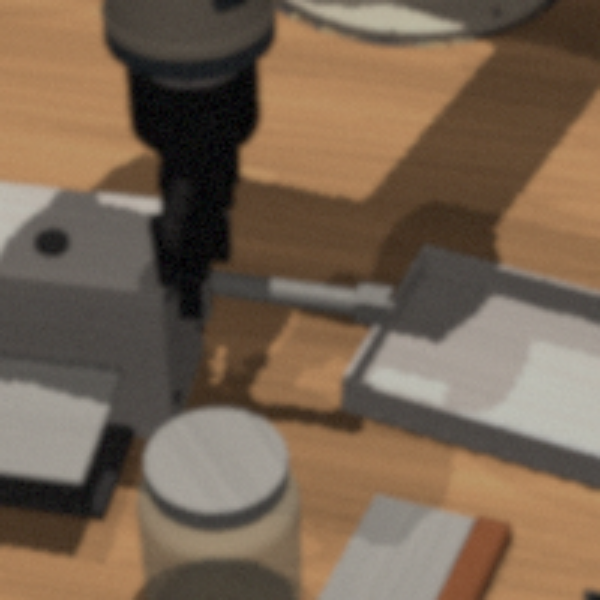

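The shaft is extended and level, with its head near crop (375,295), and the fingers straddle it close to the mouth. I grip and draw it out.

```bash
python3 -m creep '[[0,0,0,0,0],[0,0,0,0,0],[0,0,0,0,0],[0,0,0,0,0],[0,0,0.03,0,0]]' 100;python3 -m creep '[[-0.006,0.15,0,0,0],[-0.012,0.3,0,0,0],[-0.016,0.4,0,0,0],[-0.016,0.4,0,0,0],[-0.016,0.4,0,0,0]]';python3 -m creep '[[-0.016,0.4,0,0,0],[-0.016,0.4,0,0,0],[-0.016,0.4,0,0,0],[-0.016,0.4,0,0,0],[-0.016,0.4,0,0,0]]'
```

```text
time_s: 9.55
position: [0.5849, -0.0236, 0.0915]
eef_rot: [-0.0, 0.692, 0.722, -0.0]
contact_force: [0.1, 0.9, -3.7]
opening: 0.141
time_s: 10.05
position: [0.5822, 0.0437, 0.0916]
eef_rot: [-0.0, 0.692, 0.722, -0.0]
contact_force: [1.3, 0.2, -2.8]
opening: 0.146
time_s: 10.55
position: [0.5792, 0.1232, 0.0916]
eef_rot: [0.0, 0.692, 0.722, 0.0]
contact_force: [0.7, 0.1, -3.3]
opening: 0.144
```

```bash
python3 -m creep '[[-0.016,0.4,0,0,0],[-0.01,0.25,0,0,0],[0,0,0,0,0],[0,0,0,0,0]]'; python3 - <<'E'
from h import *
s=snap('scene','scene7.png');
s=snap('top','top7.png')
E
```

```text
time_s: 10.95
position: [0.5782, 0.1477, 0.0916]
eef_rot: [0.0, 0.692, 0.722, -0.0]
contact_force: [-0.4, 0.0, -2.9]
opening: 0.145
```

View pics/scene7.png

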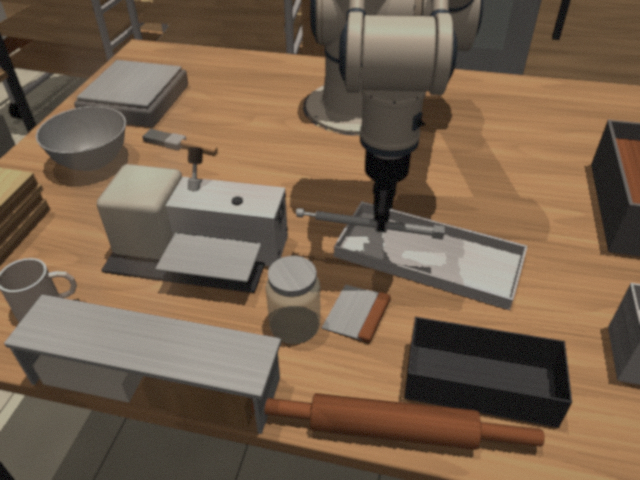

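The shaft is fully out, with its tail at (300,211) and its head at (443,231), and the knob is still out at (195,155). I measure the shaft's offset relative to the TCP.

```bash
python3 - <<'E'
from h import *
s=snap('scene');W=cloud(s);P=W.reshape(-1,3)
p=manip.observe()['position'];print(p)
psi=np.radians(2.4);d=P-p
u=d@np.array([-np.sin(psi),np.cos(psi),0]);v=d@np.array([np.cos(psi),np.sin(psi),0])
m=(abs(v)<.02)&(abs(d[:,2])<.035)&(abs(u)<.2)
print('along min/max',u[m].min(),u[m].max())
for a in np.arange(-.16,.14,.03):
    k=m&(abs(u-a)<.012)
    if k.sum()>3: print(round(a,2),k.sum(),np.round([np.percentile(P[k,2],95),np.median(v[k])],4))
E
```

```text
[0.57826759 0.14712851 0.09163684]
along min/max -0.1997967078614231 0.11181568005456653
-0.16 44 [0.1143 0.0029]
-0.13 51 [1.129e-01 1.000e-04]
-0.1 114 [0.1125 0.003 ]
-0.07 112 [0.112  0.0033]
-0.04 114 [0.1106 0.0029]
-0.01 125 [0.1208 0.0111]
0.02 120 [0.1097 0.0042]
0.05 118 [0.1091 0.0035]
0.08 123 [0.1072 0.0039]
0.11 108 [0.1084 0.0054]
```

```bash
python3 -m creep '[[-0.2,0.6,0,-0.025,0],[-0.2,0.6,0,-0.025,0],[-0.2,0.6,0,-0.0255,0],[-0.2,0.6,0,0,0],[-0.1,0.49,0,0,0]]';python3 -m creep '[[0,0,-0.5,0,0],[0,0,-0.5,0,0],[0,0,-0.4,0,0],[0,0,0,0,0],[0,0,0,0,0]]'; python3 - <<'E'
from h import *
s=snap('scene','scene8.png')
E
```

```text
time_s: 11.6
position: [0.5417, 0.264, 0.0917]
eef_rot: [-0.0, 0.773, 0.635, -0.0]
contact_force: [0.2, -0.8, -3.4]
opening: 0.143
time_s: 12.1
position: [0.5424, 0.263, 0.0359]
eef_rot: [-0.0, 0.773, 0.635, -0.0]
contact_force: [1.1, 0.1, -2.5]
opening: 0.139
```

View pics/scene8.png

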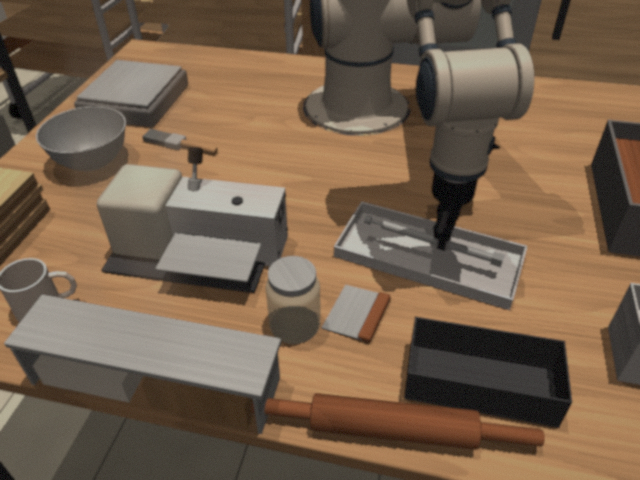

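The shaft, from (368,220) to (505,250), hangs parallel to the tray and inside its walls. I lower the rest slowly and release.

```bash
python3 -m creep '[[0,0,-0.3,0,0],[0,0,-0.25,0,0],[0,0,-0.1,0,0],[0,0,0,0,0],[0,0,0,0,0]]'; python3 -m creep '[[0,0,-0.05,0,0],[0,0,0,0,0],[0,0,0,0,0]]'
```

```text
time_s: 12.65
position: [0.5422, 0.2634, 0.0096]
eef_rot: [-0.0, 0.772, 0.635, -0.0]
contact_force: [-0.2, 0.4, -3.6]
opening: 0.148
time_s: 12.95
position: [0.5423, 0.2634, 0.0078]
eef_rot: [0.0, 0.772, 0.635, 0.0]
contact_force: [0.5, -0.0, -3.5]
opening: 0.147
```

```bash
python3 -m creep '[[0,0,0,0,0.4],[0,0,0,0,0.4],[0,0,0,0,0.4],[0,0,0.3,0,0.4],[0,0,0.8,0,0.4]]'; python3 -m creep '[[0,0,1,0,0.6],[0,0,1,0,0.6],[0,0,1,0,0.6],[0,0,1,0,0.6],[0,0,0.5,0,0.6]]'; python3 - <<'E'
from h import *
s=snap('scene','scene9.png');P=cloud(s).reshape(-1,3)
c=np.array([.538,.240]);ty=np.array([.194,.981]);tx=np.array([.981,-.194])
d=P[:,:2]-c;a=d@tx;b=d@ty
m=(abs(a)<.066)&(abs(b)<.16)&(P[:,2]>.013)&(P[:,2]<.06)
q=np.c_[a,b][m]*1000;print(m.sum(),cv2.minAreaRect(q.astype(np.float32)),P[m,2].max())
E
```

```text
time_s: 13.45
position: [0.5408, 0.2629, 0.0507]
eef_rot: [-0.001, 0.772, 0.635, -0.002]
contact_force: [0.7, 0.5, 0.5]
opening: 0.399
time_s: 13.95
position: [0.543, 0.2637, 0.2364]
eef_rot: [0.001, 0.772, 0.635, 0.002]
contact_force: [0.6, -0.5, -0.5]
opening: 0.598
1015 ((1.386326789855957, 13.521514892578125), (295.17401123046875, 71.5682373046875), 78.45919036865234) 0.026822629540092513
```

View pics/scene9.png

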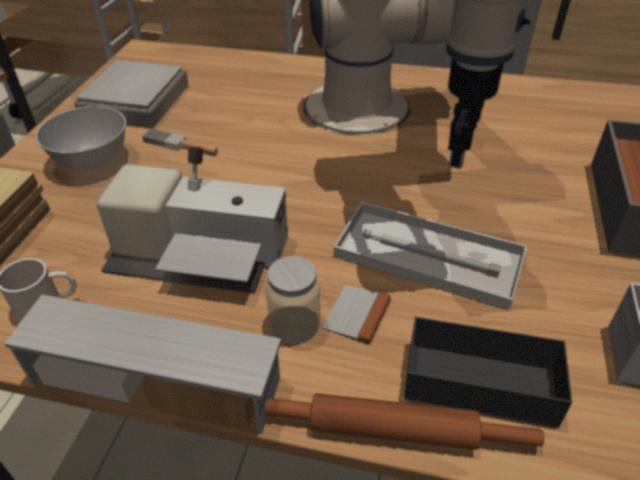

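The shaft lies in the tray from (366,234) to (498,268), clear of the walls. Now back to the knob.

```bash
python3 -m creep '[[0,-0.9,0.4,-0.047,0.6],[0,-0.9,0.2,-0.047,0.6],[0,-0.9,0,-0.047,0.6],[0,-0.9,0,-0.047,0.6],[0,-0.9,0,-0.047,0.6]]' 60; python3 -m creep '[[0,-0.9,0,-0.047,0.6],[0,-0.9,0,-0.047,0.6],[0,-0.9,0,-0.047,0.6],[0,-0.9,0,-0.047,0.6],[0,-0.9,0,0,0.6]]';python3 -m creep '[[0,-0.9,0,0,0.6],[0,-0.9,0,0,0.6],[0,-0.9,0,0,0.6],[0,0,0,0,0.6],[0,0,0,0,0.6]]'
```

```text
time_s: 14.5
position: [0.5417, 0.0821, 0.2564]
eef_rot: [0.0, 0.95, 0.311, 0.0]
contact_force: [0.7, -0.2, -0.3]
opening: 0.601
time_s: 15.0
position: [0.5418, -0.098, 0.2563]
eef_rot: [0.0, 1.0, 0.021, 0.0]
contact_force: [0.4, 0.5, -0.3]
opening: 0.597
time_s: 15.5
position: [0.5418, -0.205, 0.2559]
eef_rot: [-0.0, 1.0, 0.023, 0.0]
contact_force: [-0.0, 0.6, 0.2]
opening: 0.601
```

```bash
python3 -m creep '[[0.15,-0.25,0,0,0.6],[0,0,-0.6,0,0.6],[0,0,-0.7,0,0.6],[0,0,-0.6,0,0.6],[0,0,-0.33,0,0.6]]'; python3 -m creep '[[0,0,0,0,0.6],[0,0,0,0,0],[0,0,0,0,0],[0,0,0,0,0],[0,0,0,0,0]]' 60; python3 - <<'E'
from h import *
s=snap('scene','scene10.png')
a=cv2.imread('pics/scene10.png')[90:240,90:290]
cv2.imwrite('pics/c10.png',cv2.resize(a,(600,450)))
E
```

```text
time_s: 16.0
position: [0.548, -0.2137, 0.1648]
eef_rot: [-0.0, 1.0, 0.024, -0.001]
contact_force: [-0.4, -0.3, -0.5]
opening: 0.597
time_s: 16.5
position: [0.5491, -0.2148, 0.1675]
eef_rot: [0.0, 1.0, 0.024, 0.001]
contact_force: [4.8, 2.7, 5.4]
opening: 0.299
```

View pics/c10.png

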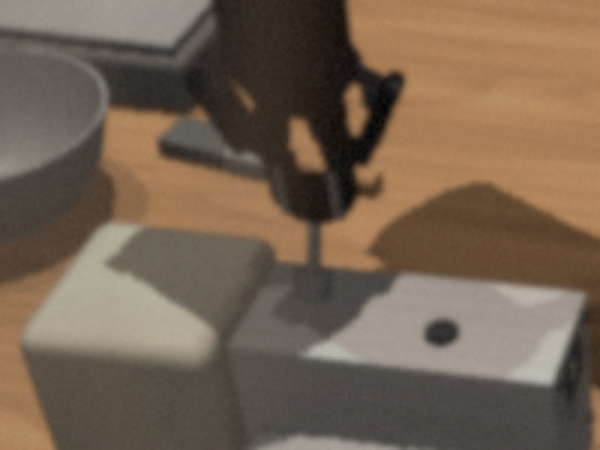

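The knob at (313,195) is gripped with its long stem showing. I push inward along its axis.

```bash
python3 -m creep '[[0.05,0.002,-0.087,0,0],[0.05,0.002,-0.087,0,0],[0.05,0.002,-0.087,0,0],[0.025,0,-0.043,0,0],[0,0,0,0,0]]'; python3 -m creep '[[0.025,0.001,-0.043,0,0],[0,0,0,0,0],[0,0,0,0,0]]'
```

```text
time_s: 17.05
position: [0.5565, -0.2145, 0.1547]
eef_rot: [0.0, 1.0, 0.024, 0.001]
contact_force: [7.1, 2.8, 1.7]
opening: 0.304
time_s: 17.35
position: [0.5567, -0.2145, 0.1542]
eef_rot: [0.0, 1.0, 0.024, 0.001]
contact_force: [-3.4, 3.5, 22.8]
opening: 0.301
```

The firm stop is reached with a jump to about 21 N along the axis. I release and check.

```bash
python3 -m creep '[[0,0,0,0,0.6],[0,0,0,0,0.6],[0,0,0,0,0.6],[0,0,0.5,0,0.6],[0,0,1,0,0.6]]';python3 -m creep '[[0,0,1,0,0.6],[-0.6,-0.8,0,0,0.6],[-0.6,-0.8,0,0,0.6],[-0.6,-0.8,0,0,0.6],[-0.6,-0.8,0,0,0.6]]';python3 -m creep '[[-0.6,-0.8,0,0,0.6],[-0.6,-0.8,0,0,0.6],[0,0,0,0,0.6],[0,0,0,0,0.6]]'; python3 - <<'E'
from h import *
s=snap('scene','scene11.png');t=snap('top','top11.png')
W=cloud(t);S=cloud(s);P=np.r_[W.reshape(-1,3)]
c=np.array([.538,.240]);ty=np.array([.194,.981]);tx=np.array([.981,-.194])
for n,Q in(('t',W),('s',S)):
    P=Q.reshape(-1,3);d=P[:,:2]-c;a=d@tx;b=d@ty
    m=(abs(a)<.05)&(abs(b)<.155)&(P[:,2]>.0135)&(P[:,2]<.06)
    A=np.c_[a,b][m];print(n,m.sum(),A.min(0),A.max(0),np.median(A,0),P[m,2].max())
    k=(P[:,2]>.143)&(P[:,2]<.22)&(P[:,0]>.5)&(P[:,0]<.6)&(P[:,1]>-.23)&(P[:,1]<-.17)
    print(' knob',P[k].mean(0),P[k].max(0),P[k].min(0))
a=cv2.imread('pics/scene11.png');o=cv2.imread('pics/scene0.png')
f=lambda i:cv2.resize(i[140:260,160:330],(400,282))
cv2.imwrite('pics/c11.png',np.vstack([np.hstack([f(o),f(a)]),cv2.resize(a[190:310,320:540],(800,310))[:, :]]))
d=lambda A,B:np.abs(A.astype(int)-B).max(2)
o2=cv2.imread('pics/top0.png');t2=cv2.imread('pics/top11.png')
print('jar/scraper diff', d(o2,t2)[140:245,235:345].mean())
E
```

```text
time_s: 17.85
position: [0.5545, -0.2136, 0.2105]
eef_rot: [-0.001, 1.0, 0.024, -0.003]
contact_force: [1.1, -0.9, 0.4]
opening: 0.6
time_s: 18.35
position: [0.459, -0.3433, 0.2525]
eef_rot: [-0.0, 1.0, 0.024, -0.0]
contact_force: [1.1, -0.2, 0.9]
opening: 0.601
time_s: 18.75
position: [0.4115, -0.4068, 0.2523]
eef_rot: [-0.0, 1.0, 0.023, -0.0]
contact_force: [-0.6, 0.4, -0.0]
opening: 0.602
t 1130 [-0.00931581 -0.13492971] [0.00882643 0.13397043] [-0.00050389  0.0076903 ] 0.027173395304412318
 knob [ 0.55713844 -0.21234549  0.17296636] [ 0.58132846 -0.20104413  0.18592915] [ 0.5392338  -0.22692102  0.1430367 ]
s 988 [-0.01237382 -0.13511301] [0.0108621 0.1360803] [0.00194479 0.02211276] 0.025873852980408785
 knob [ 0.56315819 -0.21111915  0.16816541] [ 0.58297768 -0.19900802  0.18504646] [ 0.53872779 -0.22668413  0.14322065]
jar/scraper diff 4.825367965367965
```

View pics/c11.png

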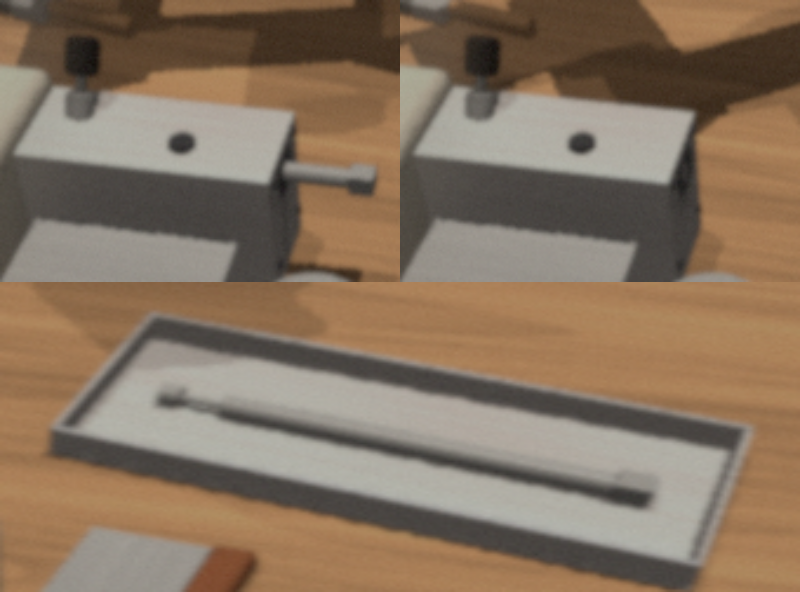

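View pics/top11.png

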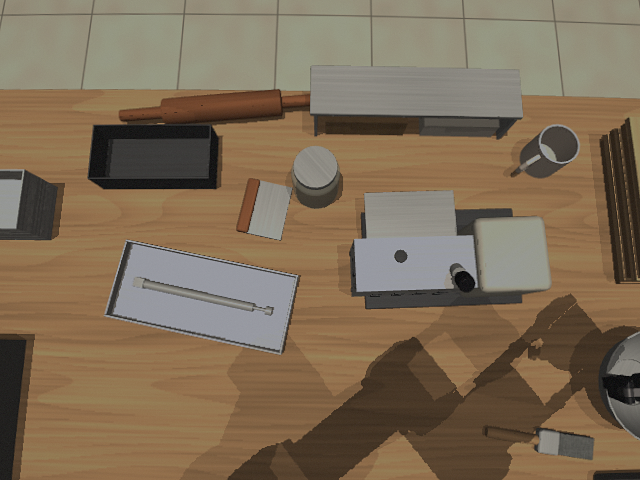

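The knob looks identical to the start (top view 463,280). The shaft lies flat and centred in the tray, from (140,283) to (268,310). The jar (316,175) and scraper (265,208) have not moved. I hand in now.

```bash
python3 -c "
from bench import manip
print(manip.close_job())"
```

```text
the job is handed in; nothing more can be done
None
```

I did the whole job and handed it in at about 19 s of the 61 s allowed; the hand-in reports no verdict.

**What I did:**
- **Lock knob out:** I pulled it about 16 mm along its axis until the axial force was near zero. It stayed out after release, seen in the camera.
- **Shaft:** I drew it by the head for 56 mm, regripped it near the mouth and drew it another 171 mm until it was clear. By my estimate its middle was then about 0.17 m beyond the mouth, against the 0.136 m needed. I laid it in the tray.
- **Lock knob home:** I pushed it in along its axis to the firm stop, with about 21 N along the axis.

**Last checks:**
- **Shaft in tray:** It lies along the tray within about 2 mm of the middle, flat on the floor and clear of the walls.
- **Knob:** Its measured position is within about 1 mm of where it was before the pull.
- **Jar and scraper:** They show at the same pixels as at the start.
- **Robot:** The gripper was well clear of everything.

**Check that disagreed:** Fitting the knob's position after the pull gave 11 mm, not 16 mm. I put this down to points on its stem. I went by the picture, the 16 mm of hand travel and the near-zero force instead.

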